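# Latch the instrument case

## Robot

A 6-joint arm with a two-finger parallel gripper is mounted at the origin on the work surface. World frame = base frame: x ahead of the robot, y to its left, z up, the work surface at z = 0. Lengths are in m, angles in rad, forces in N, time in s.
With the tool pointing down it reaches from about 0.3 to 0.875 m from the base axis. Payload 6.4 kg.
Tool frame: the origin (TCP) lies midway between the tips of the shut fingers; the grasp point (between the pads) lies 19 mm behind it; x points along the fingers, z is the direction in which the jaws open and shut, and the axes are right-handed (so a half turn about x gives the same grasp; the last joint's range is limited). The gripper opens to 88 mm and grips with 3 to 60 N. Pads are 18 mm wide; open, the fingers measure 123 mm over their backs; the gripper's body (75 mm by 187 mm) begins 45 mm behind the grasp point.
Start: joints at [0.955, 0.181, 1.607, -0, 1.354, -0.206], TCP at [0.229, 0.527, 0.239] pointing down, gripper open.
Joint ranges: [-2.99, 2.99], [-0.89, 2.07], [0.3, 2.58], [-1.14, 4.28], [0, 2.63], [-3.12, 3.12]. Speed limits (rad/s): [2.57, 2.57, 3.01, 3.14, 3.14, 3.14].

## Interface

Orientations are given as a unit quaternion [w, x, y, z].
In Python, from workcell import bot, jaws, solver, viewer gives the robot as it stands. Calls block until the motion is done:
- bot.move_to(position, orientation): joint-space move of the TCP to a pose.
- bot.move_l(position, velocity=0.15, attitude=None, force_limit=None): straight line of the TCP; attitude=None keeps the orientation; velocity is the mean speed in m/s. With force_limit (N) it stops when the force on the tool has changed by that much, and returns True; else False.
- bot.movej(angles): joint-space move.
- jaws.release() and jaws.grasp(effort=None): open the fingers fully, or close them until they stop; effort is the grip in N (None keeps the last).
- bot.dwell(seconds).
- solver.ik(position, orientation): joint angles nearest the present ones, or None.
- viewer.read_camera(name): name is "scene" or "side" or "wrist"; returns the picture (420x560x3 uint8, red, green, blue); there is no depth.
- viewer.camera_info(name): a dict with "camera_matrix" (3x3 intrinsics, pixels), "camera_from_world" (4x4, takes a point from world to camera coordinates). Camera axes: x right, y down, z forward; pixel columns grow to the right and rows downward; lengths in m; the calibration is good to about 2 mm. A picture is of the moment at which its call begins: read the wrist's pose just before it. camera_info takes no time and is no camera call; for the wrist camera it gives the pose at the moment of the call.
A pose or a line that the arm cannot do raises bot.PlanningError and nothing moves.
- bot.sign_off(): hands the job in, once; it reports no verdict.
Readings, each from a call of its own:
- bot.read_time_s(): time.
- bot.read_joint_pos(): joint angles.
- bot.read_joint_velocities(): joint speeds.
- bot.read_tau(): joint torques, N m.
- bot.read_tool_pos(): TCP position.
- bot.read_eef_rot(): TCP orientation.
- bot.read_force(): force on the tool from outside, world axes, zero at the start.
- bot.read_ft_torque(): the same for the moment, N m.
- bot.read_opening(): finger opening in m.
Only numpy, scipy, OpenCV 4.12 (cv2) and the standard library are available. Lean on these libraries where they do the work, as an engineer would, in place of code of your own. Each camera call takes 0.05 s, during which the arm holds its last target. There are 200 camera calls.

## Task

Shut the draw latch on top of the blue instrument case: lift the brass loop over the steel keeper, lower it gently until you feel it rest on the keeper's seat and draw it back under the lip. Then press the red lever gently down past centre until it lies fully flat and the two halves are drawn tight. Leave the hammer, the oil bottle and the little wooden box where they are, and let go of everything at the end.

Things in the scene. Friction and masses are not known exactly. Their poses are not given: they have to be found in the camera images.
- case: Blue case with aluminium edges, fixed upright on the bench: 163 mm thick (x), 340 wide (y), flat top 170 above the bench. Origin at bench level under the seam's middle. Its x axis (used for all directions here) points across the seam from the near half (carries the lever) to the far half (carries the keeper), y along the seam, z up. The latch works in the x-z plane at y = 0.
- latch_pivot (a point): Lever's pivot on the near half, axis along y, 22 mm in -x from the seam, 20 mm above the case top; fixed. The loop's hinge pin is on the lever 12 mm from this pivot (18 mm above the case top on the -x side when the lever is flat), so the loop's crossbar can be 38 to 62 mm from the pivot; the lever swings along by itself.
- latch_lever (a joint): Lever angle (rad): 0 flat on the near half, pointing to -x, at its stop; 1.57 upright; at most 2.8, leaning over the keeper. Starts at 0.5 to 0.9 and stays where it is left. With the loop hooked it comes under load at 1.0 to 1.4, takes up to about 10 N at the red grip, and is past centre below 0.1 to 0.5 (as the keeper sits); then the tension holds it down.
- lever_grip (a point): Middle of the outer face of the lever's red grip (28 mm long, 24 wide, 8 thick), 40 mm along the lever from the pivot, the face 7 mm off the pivot-to-tip line; the lever ends 50 mm from the pivot. The face looks up when the lever is flat (then 27 mm above the case top) and to +x when it is upright: push on this face to close the lever.
- latch_loop (a joint): Angle of the brass loop about its pin (rad): the loop's slope above horizontal, rising in +x from the pin, is about this value minus the lever's angle. Light friction, it stays where it is left.
- loop_bar (a point): Middle of the crossbar (round, 6 mm, along y) at the end of the brass loop, 50 mm from the loop's pin. The loop is 40 mm wide over its two flat side rails (each 5 wide, 6 high, black rubber sleeves near the crossbar, not slippery); pinch it across this width from above, at the crossbar. Starts raised, 35 to 85 mm above the case top, short of the keeper.
- keeper_seat (a point): Nominal middle of the hooked crossbar, 17 mm above the case top. Steel keeper, 24 mm wide, goes inside the loop: post with its +x face 3 mm to -x of this point; lip on the post reaching 2 mm to +x of it, underside 4.5 and top 9.5 mm above it; seat block, top 3 mm below it, out to 20 mm in +x. The real keeper sits up to 6.5 mm higher or lower than this, unmeasured: feel for it.
- far_half (a joint): Tilt of the far half about its bottom hinge (rad): about 0.029 at the start, standing about 5 mm ajar on its springy rubber seal; about 0.008 when drawn tight by the latch. 0 = the halves touch.
- hammer: Hammer lying loose on the bench on the robot's side of the case; leave alone. Origin under its middle.
- oil_bottle: Green oil bottle, 48 mm across, 130 mm tall, standing beside the case; leave alone. Origin under its base.
- gauge_box: Small wooden box 47 x 67 x 26 mm standing on top of the near half, 105 to 135 mm to the -y side of the latch; leave alone. Origin under its base.
- keeper_lip (a point): Nominal top of the keeper lip's outer (+x) edge, 26.5 mm above the case top (really up to 6.5 mm higher or lower, like the whole keeper). The crossbar must pass clear over and beyond this edge, come down until it is felt, lightly (under 10 N), to rest on the seat block (only 1.5 mm free height under the lip), then be drawn back to -x under the lip against the post.

How it is judged:
On the way, in this order (a step that is already met when the one before it is completed fails the run):
1. the loop's crossbar is hooked over the keeper, behind the post and under the lip (x of loop_bar in the frame of keeper_seat between -0.004 and 0.003 m and z of loop_bar in the frame of keeper_seat between -0.009 and 0.009 m), for 0.2 s.
2. the lever is pressed flat past centre with the loop hooked, and the halves are drawn tight (all of step 1 and value of joint latch_lever below 0.06 rad and value of joint far_half below 0.013 rad), for 0.2 s.
At the end, for the whole second after the job is handed in: Crossbar hooked under the keeper's lip (4 mm before to 3 mm beyond the nominal seat in x, within 9 mm of its height), lever flat (below 0.06 rad), far half drawn in (below 0.013 rad), latch let go; hammer, bottle and wooden box within 30 mm of where they stood (all of step 2 and distance of each of hammer, oil_bottle, gauge_box from where it was at the start of the episode below 0.03 m); the robot touches nothing.
It fails at once if the loop is pressed or pulled against the keeper with more than 14 N while being lowered over it (contact force between latch_loop and far_half above 14 N and value of joint latch_lever above 1.65 rad).
It fails at once if the lever's red grip is pressed harder than 35 N (contact force between the fingers and latch_lever_c1 above 35 N).
It fails at once if the keeper half of the case is pushed or struck harder than 35 N (contact force between the arm and far_half above 35 N).
It fails at once if a bystander is pushed away by more than 30 mm (distance of any of hammer, oil_bottle, gauge_box from where it was at the start of the episode above 0.03 m).
It also fails if it takes over 54 s, if anything falls off the work surface, if the arm or the gripper's body presses on something with over 40 N, if the wrist force passes 120 N, or if a joint passes its speed limit or range.

## Working session

There is one attempt and no reset: what is moved stays moved. The work goes in short steps, each a Python script; the robot and the scene stay as the last script left them, time stands still between calls to the robot, and variables do not carry over. Pictures are saved under pics/ and viewed, about 8 in all and at most 12, crops included, and the job is handed in when it is done.

```bash
ls; mkdir -p pics; python3 - <<'E'
from workcell import bot,jaws,solver,viewer
import cv2,numpy as np
for n in ["scene","side","wrist"]:
    im=viewer.read_camera(n); cv2.imwrite(f"pics/{n}0.png",im[:,:,::-1])
    i=viewer.camera_info(n); print(n,np.round(i["camera_matrix"],1).tolist(),np.round(i["camera_from_world"],3).tolist())
print(bot.read_time_s(),bot.read_tool_pos(),bot.read_eef_rot(),bot.read_opening())
E
```

```text
pics
scene [[436.1, 0.0, 278.4], [0.0, 436.1, 201.8], [0.0, 0.0, 1.0]] [[0.144, 0.99, 0.009, -0.202], [0.784, -0.109, -0.612, -0.296], [-0.604, 0.095, -0.791, 1.209], [0.0, 0.0, 0.0, 1.0]]
side [[399.3, 0.0, 272.6], [0.0, 399.3, 207.9], [0.0, 0.0, 1.0]] [[0.747, -0.665, 0.021, -0.285], [-0.412, -0.488, -0.77, 0.387], [0.522, 0.566, -0.638, 0.701], [0.0, 0.0, 0.0, 1.0]]
wrist [[374.3, 0.0, 282.5], [0.0, 374.3, 211.5], [0.0, 0.0, 1.0]] [[0.399, 0.917, -0.002, -0.573], [0.884, -0.384, 0.268, -0.037], [0.245, -0.108, -0.964, 0.389], [0.0, 0.0, 0.0, 1.0]]
0.15 [0.22883192 0.52706881 0.23804287] [ 0.5908472  -0.3879723   0.59170692  0.38763385] 0.08785772080771322
```

View pics/scene0.png

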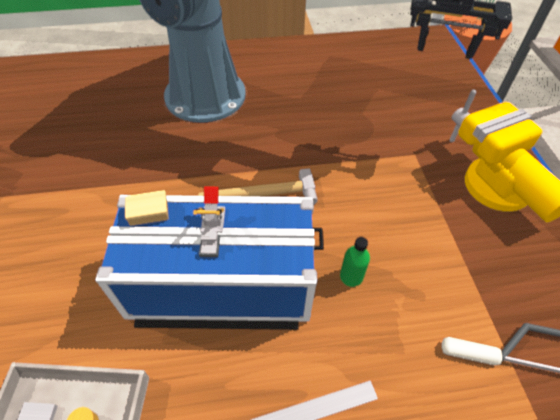

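View pics/side0.png

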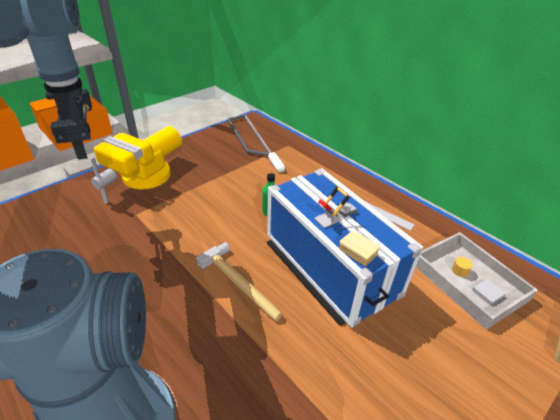

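```bash
cat > h.py <<'E'
from workcell import bot,jaws,solver,viewer
import cv2,numpy as np
from scipy.spatial.transform import Rotation as R
def cam(n):
    i=viewer.camera_info(n); return np.array(i["camera_matrix"]),np.array(i["camera_from_world"])
def ray(c,uv):
    K,T=c; d=T[:3,:3].T@np.linalg.solve(K,[uv[0],uv[1],1.]); return -T[:3,:3].T@T[:3,3],d
def onz(c,uv,z):
    o,d=ray(c,uv); return o+d*(z-o[2])/d[2]
def tri(obs):
    A=0;b=0
    for c,uv in obs:
        o,d=ray(c,uv); d=d/np.linalg.norm(d); P=np.eye(3)-np.outer(d,d); A=A+P; b=b+P@o
    p=np.linalg.solve(A,b); return p,[project(c,p)-np.array(uv) for c,uv in obs]
def project(c,p):
    q=c[1][:3,:3]@p+c[1][:3,3]; q=c[0]@q; return q[:2]/q[2]
def quat(yaw,pitch=0,flip=1):
    """tool x down, jaw axis z along case y (yaw = case x dir); pitch: rotates about case y, + leans fingers' tips to +x"""
    z=np.array([-np.sin(yaw),np.cos(yaw),0])*flip
    ex=np.array([np.cos(yaw),np.sin(yaw),0])
    x=np.array([0,0,-1.])*np.cos(pitch)+ex*np.sin(pitch)
    q=R.from_matrix(np.c_[x,np.cross(z,x),z]).as_quat(); return np.r_[q[3],q[:3]]
def save(n,f,crop=None,s=1):
    im=viewer.read_camera(n); a=im[:,:,::-1]; cv2.imwrite(f"pics/{f}_raw.png",a)
    if crop: u0,v0,u1,v1=crop; a=a[v0:v1,u0:u1]
    cv2.imwrite(f"pics/{f}.png",cv2.resize(a,None,fx=s,fy=s,interpolation=cv2.INTER_CUBIC)); return im
E
python3 - <<'E'
from h import *
c=cam("scene")
P=[onz(c,p,.17) for p in [(120,200),(313,200),(105,272),(315,275)]]
print(np.round(P,3)); 
yaw=np.arctan2(*(-(P[1]-P[0])[[0]],(P[1]-P[0])[1]))[0]
L=onz(c,(211,235),.185); print("yaw",yaw,"latch",L)
ci=np.linalg.inv(cam("wrist")[1]); Rt=R.from_quat(np.roll(bot.read_eef_rot(),-1)).as_matrix()
print("cam in tool",Rt.T@(ci[:3,3]-bot.read_tool_pos()),"axis in tool",Rt.T@ci[:3,2],"tool z",Rt[:,2])
for f in (1,-1):
    print(f,solver.ik(np.r_[L[:2],.42],quat(yaw,0,f)))
img=cv2.imread("pics/scene0.png")[170:270,150:290]
cv2.imwrite("pics/s0c.png",cv2.resize(img,None,fx=5,fy=5,interpolation=cv2.INTER_CUBIC))
E
```

```text
[[ 0.486 -0.149  0.17 ]
 [ 0.532  0.187  0.17 ]
 [ 0.628 -0.162  0.17 ]
 [ 0.679  0.162  0.17 ]]
yaw -0.13765198010183372 latch [0.59166806 0.00621752 0.185     ]
cam in tool [-0.14535695  0.0684163  -0.00057557] axis in tool [ 9.63448602e-01 -2.67892500e-01 -6.32955233e-04] tool z [ 0.39843435  0.91719596 -0.00127917]
1 [-1.89918241e-01  1.34019369e-01  1.30316046e+00 -4.44089210e-16
  1.70441282e+00 -1.62306259e+00]
-1 [-1.89918241e-01  1.34019369e-01  1.30316046e+00 -4.44089210e-16
  1.70441282e+00  1.51853007e+00]
```

View pics/s0c.png

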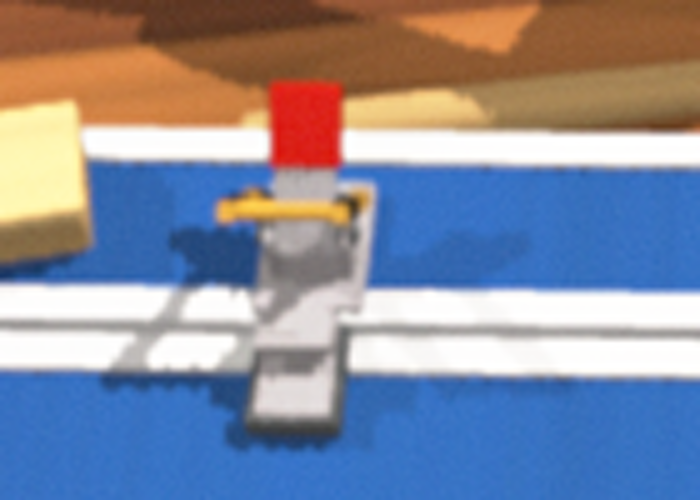

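```bash
python3 - <<'E'
from h import *
yaw=-0.1377; q=quat(yaw); ex=np.array([np.cos(yaw),np.sin(yaw)]); L=np.array([.592,.006])
bot.move_to(np.r_[L-.02*ex,.40],q)
print(bot.read_time_s(),bot.read_tool_pos())
np.save("w1.npy",cam("wrist")[1]); save("wrist","w1",(100,80,460,380),2)
bot.move_l(np.r_[L-.02*ex+.09*np.array([-ex[1],ex[0]]),.40],velocity=.2)
np.save("w2.npy",cam("wrist")[1]); save("wrist","w2",(0,80,400,380),2)
print(bot.read_time_s(),bot.read_force())
E
```

```text
2.4417 [0.57207456 0.00959684 0.39975986]
3.1417 [-0.1192088  -1.00801975 -0.46498131]
```

View pics/w1.png

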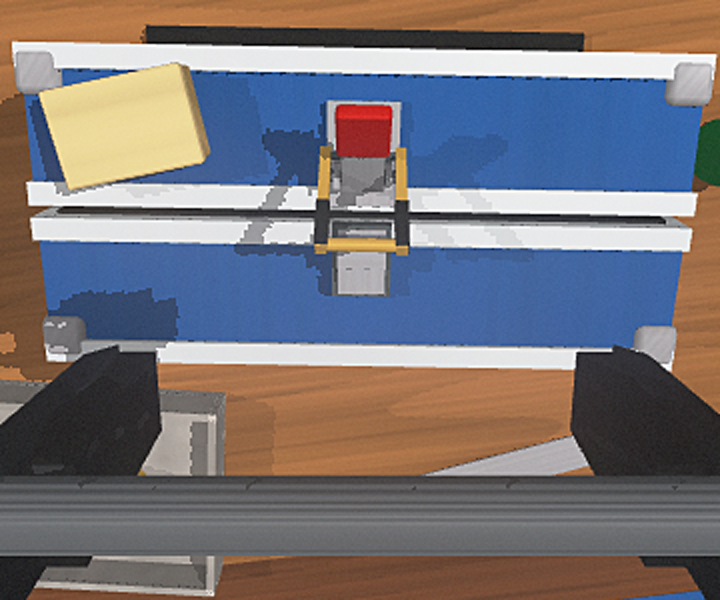

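View pics/w2.png

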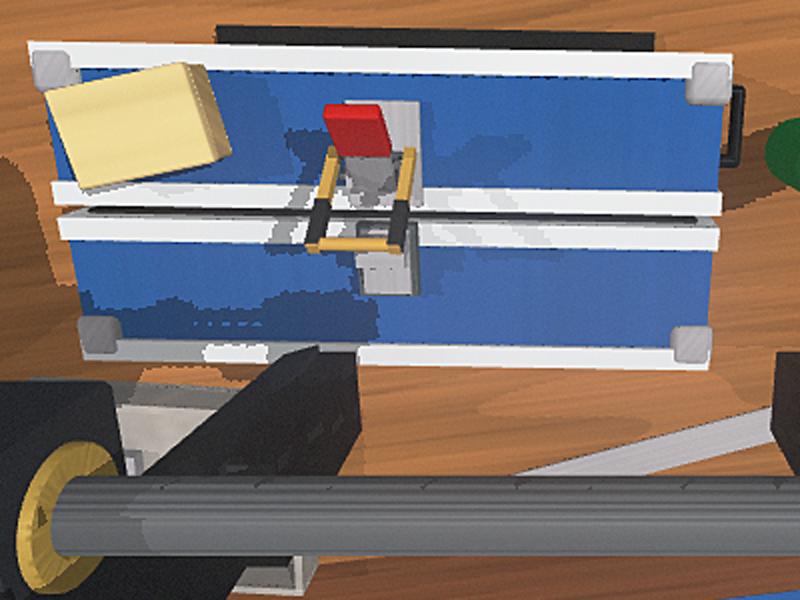

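```bash
cat >> h.py <<'E'
def wc(k): return cam("wrist")[0],np.load(f"w{k}.npy")
def p1(u,v): return (u/2+100,v/2+80)
def p2(u,v): return (u/2,v/2+80)
E
python3 - <<'E'
from h import *
a,b=wc(1),wc(2)
D={"NL":((12,42),(28,42)),"NR":((718,55),(733,55)),"barL":((315,244),(307,244)),"barR":((408,247),(404,247)),
"gripTL":((336,106),(323,106)),"gripTR":((392,107),(378,107)),"gripBL":((337,155),(333,154)),"gripBR":((391,157),(391,156)),
"blockL":((334,294),(359,293)),"blockR":((387,296),(417,295)),"lipL":((334,253),(357,253)), "lipR":((388,253),(412,253)),
"seamL":((27,207),(52,206)),"seamR":((697,216),(722,215))}
W={}
for k,(x,y) in D.items():
    p,e=tri([(a,p1(*x)),(b,p2(*y))]); W[k]=p; print(k,np.round(p*1000,1),np.round(np.abs(e).max(),2))
Z={k:[onz(c,f(*D[k][i]),.17) for i,(c,f) in enumerate([(a,p1),(b,p2)])] for k in ("NL","NR","seamL","seamR")}
for k in Z: print(k,np.round(np.array(Z[k])*1000,1).tolist())
m={k:np.mean(Z[k],0) for k in Z}
for i,j in (("NL","NR"),("seamL","seamR")):
    d=m[j]-m[i]; print("yaw",np.arctan2(-d[0],d[1]),np.linalg.norm(d))
d=m["seamR"]-m["seamL"]; d2=m["NR"]-m["NL"]; yaw=np.mean([np.arctan2(-x[0],x[1]) for x in(d,d2)])
O=(m["seamL"]+m["seamR"])/2; ex=np.array([np.cos(yaw),np.sin(yaw),0]);ey=np.array([-ex[1],ex[0],0])
print("O",O,yaw,"N in case",[((m[k]-O)@ex,(m[k]-O)@ey) for k in ("NL","NR")])
for k in D: print(k,np.round(1000*np.array([(W[k]-O)@ex,(W[k]-O)@ey,W[k][2]-.17]),1))
# scene/side bar & block fixed-height checks
s=cam("scene"); p=onz(s,(150+57,170+42),.17+W["barL"][2]-.17); print("scene bar",np.round(1000*np.array([(p-O)@ex,(p-O)@ey]),1))
E
```

```text
NL [ 474.8 -149.6  169. ] 0.1
NR [527.2 186.2 171.7] 0.1
barL [578.3 -13.7 234.6] 0.13
barR [586.5  25.7 228.8] 0.12
gripTL [522.7   3.4 226.5] 0.12
gripTR [526.2  26.4 228. ] 0.11
gripBL [5.438e+02 4.000e-01 2.181e+02] 0.13
gripBR [548.7  23.7 211.8] 0.14
blockL [617.5 -13.4 182.9] 0.14
blockR [625.6  13.  172.5] 0.14
lipL [596.8 -10.4 181.6] 0.11
lipR [601.1  16.5 179.5] 0.11
seamL [ 553.9 -161.8  171.8] 0.12
seamR [604.9 174.5 172.3] 0.16
NL [[474.8, -149.1, 170.0], [475.0, -148.9, 170.0]]
NR [[527.3, 187.0, 170.0], [527.4, 186.5, 170.0]]
seamL [[554.3, -162.6, 170.0], [554.0, -163.0, 170.0]]
seamR [[605.7, 175.4, 170.0], [605.3, 174.9, 170.0]]
yaw -0.15497184929963373 0.3398256353792279
yaw -0.15078542898975852 0.3418269289822842
O [0.5798078  0.00616232 0.17      ] -0.15287863914469613 N in case [(np.float64(-0.08009002601313914), np.float64(-0.169331115317859)), (np.float64(-0.07937870006170467), np.float64(0.1704937755837445))]
NL [ -80.1 -169.9   -1. ]
NR [-79.4 169.9   1.7]
barL [  1.5 -19.8  64.6]
barR [ 3.7 20.3 58.8]
gripTL [-56.  -11.5  56.5]
gripTR [-56.1  11.9  58. ]
gripBL [-34.7 -11.2  48.1]
gripBR [-33.4  12.6  41.8]
blockL [ 40.2 -13.6  12.9]
blockR [44.3 13.7  2.5]
lipL [ 19.3 -13.8  11.6]
lipR [19.5 13.4  9.5]
seamL [  -0.  -169.9    1.8]
seamR [ -0.8 170.1   2.3]
scene bar [2.1 0.3]
```

```bash
cat >> h.py <<'E'
O=np.array([.5798,.0062,.17]); YAW=-.153
EX=np.array([np.cos(YAW),np.sin(YAW),0]); EY=np.array([-EX[1],EX[0],0]); EZ=np.array([0,0,1.])
def W(x,z,y=0): return O+(x*EX+y*EY+z*EZ)/1000   # case mm -> world
def C(p): d=np.asarray(p)-O; return np.round(1000*np.array([d@EX,d@EY,d[2]]),2)
PITCH=-.35; Q=quat(YAW,PITCH); TX=-EZ*np.cos(PITCH)+EX*np.sin(PITCH); OFF=5.5
def tcp(x,z,y=0): return W(x,z,y)+TX*OFF/1000   # TCP for bar at x,z
def bar(): return C(bot.read_tool_pos()-TX*OFF/1000)
def F(): f=np.array(bot.read_force()); return np.round([f@EX,f@EY,f[2]],2)
E
python3 - <<'E'
from h import *
s=cam("scene")
for n,uv,z in [("bar",(207,212),.2315),("lip",(209,240),.1965),("block",(208.5,253.6),.184),("block w/tri",(208.5,253.6),.18)]: print(n,C(onz(s,uv,z)))
print("w block",C(onz(wc(1),p1(360,294.5),.184)),C(onz(wc(2),p2(388,294),.184)))
print(tri([(s,(207,212)),(wc(1),p1(361.5,245.3)),(wc(2),p2(355.5,245.3))]),"bar",C(tri([(s,(207,212)),(wc(1),p1(361.5,245.3)),(wc(2),p2(355.5,245.3))])[0]))
print("block",C(tri([(s,(208.5,253.6)),(wc(1),p1(360,294.5)),(wc(2),p2(388,294))])[0]))
for p in [(2.5,61.5),(30,42),(30,10),(18,15)]: print(solver.ik(tcp(*p),Q))
print(solver.ik(tcp(2.5,61.5)-TX*.07,Q))
E
```

```text
bar [-0.19 -0.33 61.5 ]
lip [28.69  1.73 26.5 ]
block [45.97  1.31 14.  ]
block w/tri [43.58  0.58 10.  ]
w block [40.12 -0.43 14.  ] [40.06  1.34 14.  ]
(array([0.58167727, 0.00620896, 0.23407893]), [array([0.06053989, 0.07928065]), array([0.32790354, 0.08437016]), array([-0.46970123, -0.16267753])]) bar [ 1.85  0.29 64.08]
block [42.16 -0.18  7.56]
[-0.18739177  0.44821026  1.32953566 -0.01191215  1.71364625 -1.60480046]
[-0.18604749  0.52369816  1.26240411 -0.01143337  1.70530581 -1.60337489]
[-0.18604749  0.55282943  1.28641865 -0.0113677   1.65216345 -1.60276554]
[-0.1866209   0.52290104  1.3199801  -0.01156153  1.64852429 -1.60327807]
[-0.18621256  0.45590875  1.18663635 -0.01184151  1.84885139 -1.60524712]
```

```bash
sed -i 's/PITCH=-.35/PITCH=-.3/' h.py; python3 - <<'E'
from h import *
bot.move_to(tcp(2.0,63)-TX*.05,Q)
print(F()); f=bot.move_l(tcp(2.0,63),velocity=.08,force_limit=5); print(f,bar(),F())
if not f:
    jaws.grasp(12); print(bot.read_opening(),bar(),F())
np.save("w3.npy",cam("wrist")[1]); save("wrist","w3",(140,60,420,270),2.5); save("side","sd3",(260,120,440,260),4)
print(bot.read_time_s())
E
```

```text
[-0.35 -0.08  1.21]
False [ 2.190e+00 -3.000e-02  6.318e+01] [ 0.2  -0.72 -0.1 ]
0.03956650517562718 [ 2.04  0.23 63.03] [0.21 1.18 0.03]
5.4833
```

View pics/w3.png

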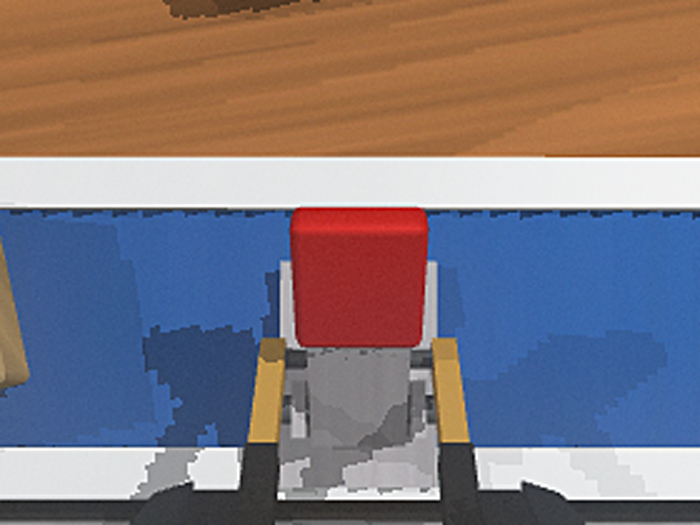

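```bash
python3 - <<'E'
from h import *
for p in [(16,55),(33,40)]:
    print(bot.move_l(tcp(*p),velocity=.06,force_limit=12),bar(),F(),bot.read_opening())
bot.dwell(.2);print(F(),bot.read_time_s())
save("wrist","w4",(140,60,420,400),1.7); a=cv2.imread("pics/w4.png")
save("side","sd4",(270,120,420,260),4); b=cv2.imread("pics/sd4.png")
h=560; f=lambda i:cv2.resize(i,(int(i.shape[1]*380/i.shape[0]),380))
cv2.imwrite("pics/m4.png",np.hstack([f(a),f(b)]))
print(cv2.imread("pics/m4.png").shape)
E
```

```text
False [15.88  0.21 54.34] [-3.68  2.44 -0.37] 0.03970984367284971
False [33.57  0.09 40.2 ] [-0.34  2.58  2.  ] 0.03952046567756339
[0.78 3.16 1.23] 6.625
(380, 719, 3)
```

View pics/m4.png

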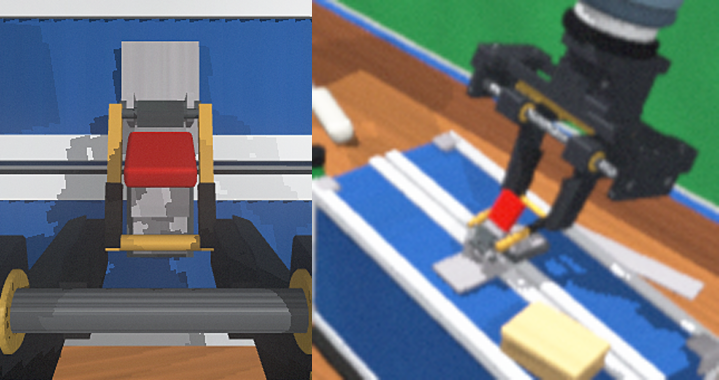

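```bash
python3 - <<'E'
from h import *
print(bot.move_l(tcp(33,27),velocity=.04,force_limit=5),bar(),F())
bot.dwell(.15); print(F())
r=bot.move_l(tcp(33,6),velocity=.012,force_limit=4); print(r,bar(),F(),bot.read_opening())
bot.dwell(.1); print(bar(),F(),bot.read_time_s())
E
```

```text
False [3.285e+01 3.000e-02 2.618e+01] [3.39 4.2  0.9 ]
[2.72 3.65 1.27]
True [32.8   0.21 14.28] [0.94 0.71 3.06] 0.03943386079529887
[32.78  0.25 14.25] [ 1.37 -0.9   4.06] 8.5167
```

```bash
python3 - <<'E'
from h import *
b=bar()
for k in range(1,8):
    r=bot.move_l(tcp(33,b[2]-.5*k),velocity=.01,force_limit=4); f=F(); print(r,bar(),f)
    if r or f[2]>6.5: break
print(bot.read_time_s())
E
```

```text
True [32.89  0.21 14.24] [0.5  0.02 3.9 ]
8.725
```

```bash
cat >> h.py <<'E'
def FA(n=6):
    a=[]
    for _ in range(n): bot.dwell(.02); a.append(F())
    return np.round(np.mean(a,0),2)
E
python3 - <<'E'
from h import *
print(FA())
for k in range(1,7):
    r=bot.move_l(tcp(33,14.25-.4*k),velocity=.01,force_limit=7); f=FA(); print(r,bar(),f)
    if f[2]>6: break
print(bot.read_time_s())
E
```

```text
[0.29 0.48 4.1 ]
False [32.92  0.21 14.2 ] [0.18 1.92 5.48]
False [32.94  0.18 14.12] [-0.72  1.76  6.99]
9.525
```

```bash
python3 - <<'E'
from h import *
bot.move_l(tcp(33,14.7),velocity=.02); print(bar(),FA())
for x in [30,28,26,25,24,23,22,21,20,19,18]:
    r=bot.move_l(tcp(x,14.7),velocity=.02,force_limit=8); f=FA(3); print(x,r,bar(),f)
    if r or f[0]>5.5: break
print(bot.read_time_s(),bot.read_opening())
E
```

```text
[32.95  0.21 14.31] [1.18 2.13 1.66]
30 False [30.2   0.15 14.66] [3.38 2.96 1.49]
28 False [27.9   0.14 14.68] [2.03 3.84 0.87]
26 False [25.79  0.15 14.68] [1.9  3.66 2.08]
25 False [24.9   0.13 14.7 ] [1.77 4.51 1.32]
24 False [23.89  0.11 14.68] [1.64 4.66 1.  ]
23 False [23.04  0.11 14.72] [2.03 4.35 1.57]
22 False [22.69  0.11 14.79] [4.27 4.92 0.65]
21 False [22.44  0.09 14.87] [7.04 5.24 0.12]
12.325 0.03928498915900044
```

```bash
python3 - <<'E'
from h import *
bot.move_l(tcp(22,14.7),velocity=.02); print(bar(),FA(4))
for z in (16,17,18): 
    r=bot.move_l(tcp(22,z),velocity=.02,force_limit=8); f=FA(4); print(z,r,bar(),f)
    if f[2]<-3.5: break
bot.move_l(tcp(22,14.9),velocity=.02); print(bar(),FA(4))
jaws.release(); print(bot.read_opening(),FA(3))
bot.move_l(bot.read_tool_pos()-TX*.09+EX*.02,velocity=.15)
save("scene","sc5",(150,170,290,270),4)
np.save("w5.npy",cam("wrist")[1]); save("wrist","w5",(140,60,420,400),1.7); a=cv2.imread("pics/w5.png");b=cv2.imread("pics/sc5.png")
f=lambda i:cv2.resize(i,(int(i.shape[1]*320/i.shape[0]),320))
cv2.imwrite("pics/m5.png",np.hstack([f(a),f(b)]))
print(bot.read_time_s())
E
```

```text
[22.67  0.11 14.79] [3.79 5.18 0.95]
16 False [22.77  0.11 15.9 ] [ 4.7   4.79 -0.16]
17 False [22.71  0.09 16.31] [ 5.6  5.1 -3.1]
18 False [22.56  0.1  16.46] [ 6.29  5.03 -6.79]
[22.58  0.11 14.96] [3.54 4.39 1.48]
0.08780880815774444 [-0.18  0.38 -0.21]
15.7583
```

View pics/m5.png

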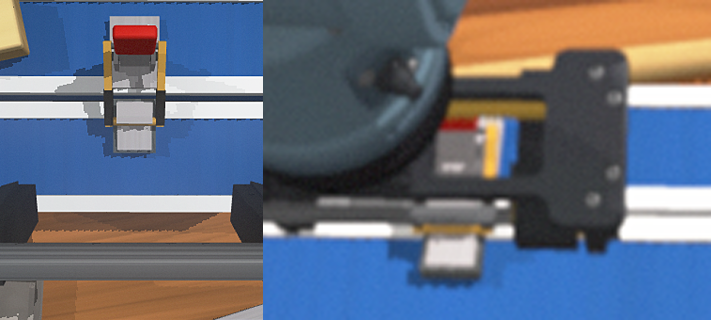

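```bash
python3 - <<'E'
from h import *
im=cv2.imread("pics/w5_raw.png").astype(int); m=(im[:,:,2]>120)&(im[:,:,1]<60)&(im[:,:,0]<60)
v,u=np.nonzero(m); print("red",u.min(),u.max(),v.min(),v.max())
c=wc(5)
def pt(th,a,h): return W(-22-a*np.cos(th)+h*np.sin(th),20+a*np.sin(th)+h*np.cos(th))
for th in np.arange(.8,1.7,.1): print(round(th,2),*[np.round(project(c,pt(th,a,h)),1) for a,h in ((26,7),(54,7),(50,7),(54,-1))])
P=-.6;q=quat(YAW,P)
for th in (1.6,.8,0): print(solver.ik(W(-22-40*np.cos(th)+14*np.sin(th),20+40*np.sin(th)+14*np.cos(th)),q))
E
```

```text
red 260 306 87 109
0.8 [283.4  83.8] [283.6  31.9] [283.6  40. ] [283.5  26.7]
0.9 [283.4  87.3] [283.6  37.6] [283.6  45.4] [283.6  30.5]
1.0 [283.4  91.1] [283.6  44.5] [283.6  51.8] [283.6  35.6]
1.1 [283.4  95.3] [283.7  52.5] [283.6  59.3] [283.6  41.9]
1.2 [283.4  99.7] [283.7  61.5] [283.7  67.6] [283.7  49.3]
1.3 [283.4 104.4] [283.7  71.4] [283.7  76.7] [283.7  57.7]
1.4 [283.4 109.2] [283.7  82. ] [283.7  86.4] [283.7  67.2]
1.5 [283.4 114.1] [283.7  93.2] [283.7  96.6] [283.7  77.4]
1.6 [283.4 119.1] [283.7 104.6] [283.7 107. ] [283.7  88.2]
[-0.18451941  0.60878756  1.16245632 -0.01931441  1.97005045 -1.60432207]
[-0.18599457  0.53832828  1.26987875 -0.01992096  1.93306617 -1.60509183]
[-0.18706654  0.51548481  1.35501253 -0.02013199  1.87076765 -1.60486572]
```

```bash
cat >> h.py <<'E'
P2=-.6; Q2=quat(YAW,P2); l2=np.array([np.cos(P2),np.sin(P2)])
def press(th,gap=0,a=41):
    n=np.array([np.sin(th),np.cos(th)]); f=np.array([-22-a*np.cos(th),20+a*np.sin(th)])+n*(7+9*abs(n@l2)+gap)
    return W(*f)
def Fn(th,f): return round(float(f[0]*np.sin(th)+f[2]*np.cos(th)),2)
E
python3 - <<'E'
from h import *
jaws.grasp(12); print(bot.read_opening())
bot.move_to(press(1.6,25),Q2); print(C(bot.read_tool_pos()),FA(3))
for th in [1.5,1.35,1.2,1.05,.9,.75]:
    r=bot.move_l(press(th),velocity=.05,force_limit=18); f=FA(3); print(th,r,C(bot.read_tool_pos()),f,Fn(th,f))
    if r: break
np.save("w6.npy",cam("wrist")[1]); save("wrist","w6",(140,60,420,400),1.7); save("side","sd6",(270,120,420,260),4)
a=cv2.imread("pics/w6.png");b=cv2.imread("pics/sd6.png")
f=lambda i:cv2.resize(i,(int(i.shape[1]*360/i.shape[0]),360))
cv2.imwrite("pics/m6.png",np.hstack([f(a),f(b)]))
print(bot.read_time_s())
E
```

```text
0.00036352061116572533
[ 1.874e+01 -2.000e-02  5.725e+01] [ 0.17 -0.12  0.83]
1.5 False [-1.061e+01 -2.000e-02  6.213e+01] [0.72 0.04 0.86] 0.78
1.35 False [-1.805e+01 -2.000e-02  6.260e+01] [ 3.21  0.24 -2.29] 2.63
1.2 False [-2.518e+01 -6.000e-02  6.248e+01] [ 5.37 -0.11 -1.93] 4.31
1.05 False [-32.38  -0.09  61.34] [ 4.72 -0.18  0.13] 4.16
0.9 False [-39.44  -0.08  58.43] [ 5.03 -0.17  0.06] 3.98
0.75 False [-46.18  -0.06  54.43] [ 3.42 -0.19  1.1 ] 3.14
20.0917
```

View pics/m6.png

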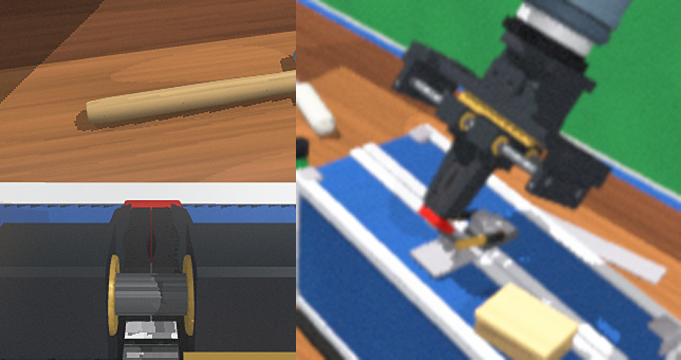

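```bash
python3 - <<'E'
from h import *
for th in [.6,.45,.3,.2,.1,.05,0,-.04,-.08,-.12,-.16]:
    r=bot.move_l(press(th,0,43),velocity=.04,force_limit=15); f=FA(3); print(th,r,C(bot.read_tool_pos()),f,Fn(th,f))
    if r or f[2]>14: break
print(bot.read_time_s())
E
```

```text
0.6 False [-5.389e+01  4.000e-02  5.001e+01] [ 2.08 -0.13  1.81] 2.67
0.45 False [-57.68   0.07  45.85] [-0.37  0.1  -0.43] -0.55
0.3 False [-6.047e+01  2.000e-02  4.174e+01] [0.21 0.08 0.6 ] 0.64
0.2 False [-62.15  -0.    38.75] [-0.1  -0.56 -0.44] -0.45
0.1 False [-63.74  -0.    35.47] [-0.41 -0.37 -0.39] -0.43
0.05 False [-6.439e+01 -1.000e-02  3.382e+01] [ 0.45 -0.05 -0.26] -0.24
0 False [-6.473e+01 -3.000e-02  3.238e+01] [ 1.15 -0.29  2.12] 2.12
-0.04 False [-6.476e+01 -5.000e-02  3.181e+01] [1.98 0.42 7.49] 7.4
-0.08 False [-6.478e+01 -6.000e-02  3.146e+01] [ 3.08  0.35 12.17] 11.88
-0.12 False [-6.481e+01 -4.000e-02  3.111e+01] [ 3.57  0.3  17.8 ] 17.24
23.2667
```

```bash
python3 - <<'E'
from h import *
bot.move_l(bot.read_tool_pos()+EZ*.1+EX*.03,velocity=.12)
np.save("w7.npy",cam("wrist")[1]); save("wrist","w7_")
bot.move_to(W(-40,240,150),quat(YAW)); np.save("w7.npy",cam("wrist")[1]);save("wrist","w7",(60,60,500,400),1.3); save("side","sd7",(260,120,440,280),4);save("scene","sc7",(100,150,340,330),3)
a,b,c=[cv2.imread(f"pics/{n}.png") for n in("w7","sd7","sc7")]
f=lambda i,h:cv2.resize(i,(int(i.shape[1]*h/i.shape[0]),h))
t=np.hstack([f(b,300),f(c,300)]); cv2.imwrite("pics/m7.png",t); print(t.shape,FA(3),bot.read_time_s())
E
```

```text
(300, 737, 3) [ 0.41 -0.05 -0.37] 25.3417
```

View pics/m7.png

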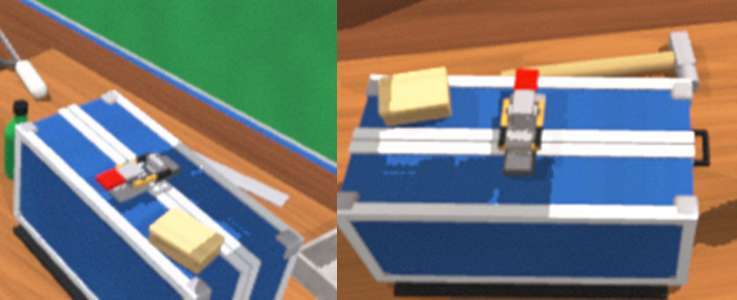

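View pics/w7.png

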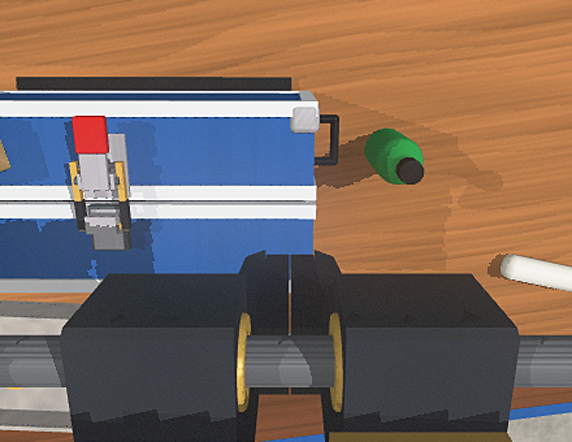

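```bash
python3 - <<'E'
from h import *
jaws.release(); bot.dwell(.3); print(bot.read_opening(),FA(3),bot.read_time_s()); bot.sign_off()
E
```

```text
0.08822055500595784 [-0.24  0.58  0.  ] 27.0167
the job is handed in; nothing more can be done
```

The draw latch is shut and the job was handed in at 27.0 s of the 54 s allowed. No verdict was reported, so the checks below are my own.

- **Hooking the loop:** I pinched the loop at its crossbar and lifted it over the lip. I lowered it until it rested on the seat, felt at about 14.3 mm above the case top and about 7 N at most, a reading that carries the 1–2 mm uncertainty of my grip. I then drew it back to the post, also at about 7 N. A small test lift met the lip about 1.7 mm up, which confirms it is hooked.
- **Closing the lever:** With shut fingers I pressed the red grip down, taking about 5 N. It snapped past centre by itself near 0.5 rad. I then pressed it onto its stop with up to about 18 N, against the 35 N limit.
- **Final check:** The last pictures show the lever flat, the seam closed and the crossbar under the lip. The hammer, bottle and wooden box look unmoved. The gripper was open and clear of everything, with the force reading near zero.
- **Not measured:** I judged the lever angle and the far half's tilt from the stop contact and the pictures, not from numbers. I also did not measure how far the three bystander objects moved.
- **Readings that disagreed:** My camera estimate put the keeper about 6 mm low, but by feel it was only about 3 mm low. One early stop while lowering was unclear because of sideways force noise, so I repeated it in small steps, which confirmed the contact.

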